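# Index the ware carousel and load a painted dish

### The arm

A 6-joint arm with a two-finger parallel gripper is mounted at the origin on the work surface. World frame = base frame: x ahead of the robot, y to its left, z up, the work surface at z = 0. Lengths are in m, angles in rad, forces in N, time in s.
With the tool pointing down it reaches from about 0.4 to 0.825 m from the base axis. Payload 7 kg.
Tool frame: the origin (TCP) lies at the very end of the fingers, on their centre line; the grasp point (between the pads) lies 19 mm behind it; z points along the fingers, y is the direction in which the jaws open and shut (so a half turn about z gives the same grasp; the last joint's range is limited). The gripper opens to 88 mm and grips with 3 to 60 N. Pads are 19 mm wide; open, the fingers measure 130 mm over their backs; the gripper's body (78 mm by 193 mm) begins 47 mm behind the grasp point.
Start: joints at [-0.939, 0.359, 0.012, 0, -1.224, -0.288], TCP at [0.227, -0.635, 0.227] pointing down, gripper open.
Joint ranges: [-3.07, 3.07], [-1.43, 2.12], [-1.02, 1.25], [-3.03, 1.67], [-3.05, -0], [-3.03, 3.03]. Speed limits (rad/s): [2.39, 2.39, 3.01, 3.14, 3.14, 3.14].

### API

Orientations are given as [roll, pitch, yaw] about the fixed x, y, z axes, in that order (R = Rz(yaw) Ry(pitch) Rx(roll)).
In Python, from station import arm gives the robot as it stands.
- The arm moves only by the shell command python3 -m inch 'ROWS' [FORCE]. ROWS is text: rows parted by semicolons, each of 7 numbers parted by spaces: the closure, from 0 (fully open) to 1 (shut), then the shift along the tool's x, y, z each as a share of 300 mm, from -1 to 1, then the turn, a rotation vector about the tool's x, y, z each as a share of 60 degrees, from -1 to 1. In form: grip tx ty tz rx ry rz; .... A call has 1 to 12 rows; each row is the pose to reach, as a shift and turn from the pose commanded when the call began, along the tool's axes at that moment; what a row does not reach only later rows make up. A row lasts 1/10 s, in which the tool goes at most 50 mm and 8.59 degrees, less where a joint would pass 70% of its speed; a pose out of reach is approached as far as the arm can. A call with a number of a shift or a turn outside -1 to 1 is refused whole. A call with a gripper value outside its range is refused whole. The fingers move at their own pace and stop on an object; FORCE is the grip in N (left out, the last holds). Time passes only in rows, so rows that repeat a pose let the fingers close. It gives the time, the measured TCP pose, the force and the opening at its end, in the units of the state.
- arm.get_state(): the state, without advancing time (a new reading comes with each control period).
- arm.grab_frame(name): name is "side" or "top" or "wrist"; returns a dict with "img" (400x640x3 uint8, red, green, blue), "range_z" (400x640 float32, m along the optical axis (not along the pixel's ray), 0 where there is no reading), "fx", "fy", "cx", "cy" (pixels), "dist" ([k1, k2, p1, p2, k3] as OpenCV has them; the pictures are not rectified), "extrinsics" (4x4, takes a point from world to camera coordinates); the wrist camera has in their place "tool_from_camera" (4x4, takes a point from camera to tool coordinates, whose origin is the TCP and whose axes are the flange's). Camera axes: x right, y up, looking along -z (the intrinsics and any distortion apply to the point x, -y, -z); pixel columns grow to the right and rows downward; lengths in m; the calibration is good to about 2 mm. A picture is of the moment at which its call begins: read the wrist's pose just before it.
- arm.job_done(): hands the job in, once; it reports no verdict.
The state is a dict: "t": time; "q": joint angles; "qd": joint speeds; "joint_efforts": joint torques, N m; "eef_pos": TCP position; "ee_rot": TCP orientation; "force": force on the tool from outside, world axes, zero at the start; "moment": the same for the moment, N m; "width": finger opening in m.
Only numpy, scipy, OpenCV 4.12 (cv2) and the standard library are available. Lean on these libraries where they do the work, as an engineer would, in place of code of your own. Each camera call takes 0.05 s, during which the arm holds its last target.

### The job

Turn the carousel, by pushing on its fins, until its empty bay with the blue marker lines up with the loading chute. Then, without lifting it, push the loose blue-and-white dish gently along the chute into that bay until you feel it meet the stop hidden under the hub cover and nudge that stop back a few millimetres, not to its end. Leave the dish there with the bay still in line with the chute, and leave the other ware on the table alone.

Things in the scene. Friction and masses are not known exactly. Their poses are not given: they have to be found in the camera images.
- loader: Fixed grey stand that carries carousel and chute. Origin on the table under the carousel's vertical axis, z up. Its -y axis points along the chute, away from the carousel.
- chute_mouth (a point): Where chute and carousel meet: on the chute's centre line, 170 mm from the carousel's axis, 41 mm above the table. Chute: open-topped channel, floor 41 mm and wall tops 58 mm above the table; 64 mm clear width from 172 to 285 mm from the axis, then flaring to about 110 mm wide at 420 mm, where floor and walls end, open.
- blue_bay (a point): Mouth of the empty bay with blue tabs (on deck rim and hub cover): on its centre line, 170 mm from the axis, 41 mm above the table; turns with the carousel, -y outwards. Coincides with chute_mouth when in line. Bay: 64 mm wide between two upright fins parallel to its centre line, 6 mm thick, 30 mm tall above the deck, 55 to 166 mm from the axis, mouth splayed to about 75 mm.
- carousel (a joint): Angle of the carousel, anticlockwise from above, 0 when the blue bay faces the chute; turns endlessly both ways (2 pi is a full turn), resists with about 0.22 N m and stays where left. Plywood deck 336 mm across, top 40 mm above the table, five equal bays 72 degrees apart. Anticlockwise from blue: green (full), red (empty, the wrong one), yellow (full), orange (full); the dishes in full bays are fixed.
- push_sector (a point): Point on the deck, 135 mm from the axis, midway between the blue bay and the next one anticlockwise (36 degrees from each). Here and at the four like places, 72 degrees apart, the deck is open between the fins of neighbouring bays, about 90 mm wide: shut fingers fit in there and can push either fin to turn the carousel.
- hub (a point): Centre of the white hub cover's top, on the axis: disc 156 mm across, 74 to 80 mm above the table, with a 36 mm knob up to 92 mm.
- stop (a joint): Rubber stop across the inner end of the blue bay, hidden under the hub cover. How far it has been pushed back towards the axis, in m: 0 untouched, 0.016 at its end. It gives way at about 5 N and stays where it is pushed. Its untouched face lies somewhere between 45 and 65 mm from the axis, different every time; only touch tells.
- dish_center (a point): Centre, 12 mm above its underside, of the loose octagonal white porcelain dish with blue pattern: 100 mm long along its y axis, 58 mm wide along x, 24 mm tall, corners cut by 12 mm, walls 5 mm thick, about 0.2 kg. It starts in the flared end of the chute, roughly along the chute, its y axis towards the carousel, within 0.15 rad; flat rear end 34 mm wide. Pushed askew or fast it can bind in the chute; back off and go again.
- paint_jar: Bystander, leave alone: glass paint jar, 52 mm across, 70 mm tall, standing in the corner between chute and carousel, origin under its centre.
- mug: Bystander, leave alone: white mug, 72 mm across, 85 mm tall, standing on the robot's side of the chute, origin under its centre.
- teapot: Bystander, leave alone: white porcelain teapot, 125 mm tall, 195 mm over spout and handle, origin under its centre.
- brush_pot: Bystander, leave alone: blue pot of brushes, 68 mm across, 195 mm tall, origin under its centre.
- sugar_bowl: Bystander, leave alone: white bowl, 90 mm across, 60 mm tall, origin under its centre.
- medium_bottle: Bystander, leave alone: bottle, 48 mm across, 110 mm tall, origin under its centre.
- teacup: Bystander, leave alone: white cup, 80 mm across, 60 mm tall, origin under its centre.
Not all that is in view belongs to the job. Of the things shaped like the part that bears dish_center, the white one is meant.

How it is judged:
On the way:
1. the blue bay stands in line with the chute, at rest, while the dish is still in the chute (horizontal distance between blue_bay and chute_mouth below 0.01 m and velocity of joint carousel between -0.05 and 0.05 rad/s and y of dish_center in the frame of loader below -0.222 m), for 0.2 s.
At the end, for the whole second after the job is handed in: The blue bay is within 12 mm of the chute mouth (4 degrees); the dish lies flat in it, within 9 mm of its centre line and 0.14 rad, its centre at least 40 mm inside the mouth; the hidden stop has been pushed back by 0.7 to 10 mm; the dish is at rest (horizontal distance between blue_bay and chute_mouth below 0.012 m and x of dish_center in the frame of blue_bay between -0.009 and 0.009 m and y of dish_center in the frame of blue_bay above 0.04 m and angle between the y axis of dish_center and the y axis of blue_bay, either way round below 0.14 rad and angle between dish_center's own z axis and vertical below 0.1 rad and value of joint stop between 0.0007 and 0.01 m and linear speed of dish below 0.02 m/s); the robot touches nothing.
It fails at once if the stop is driven back more than 12 mm (value of joint stop above 0.012 m).
It fails at once if the dish is pushed harder than 30 N (contact force between the fingers and dish above 30 N).
It fails at once if the dish is lifted (height (world z) of dish_center above 0.085 m).
It fails at once if a bystander is moved more than 40 mm (distance of any of paint_jar, mug, teapot, brush_pot, sugar_bowl, medium_bottle, teacup from where it was at the start of the episode above 0.04 m).
It also fails if it takes over 72 s, if anything falls off the work surface, if the arm or the gripper's body presses on something with over 40 N, if the wrist force passes 120 N, or if a joint passes its speed limit or range.

## Working session

There is one attempt and no reset: what is moved stays moved. The work goes in short steps, Python scripts to look and compute and a shell command to move; the robot and the scene stay as the last step left them, time stands still between calls to the robot, and variables do not carry over. Pictures are saved under pics/ and viewed, and the job is handed in when it is done.

```bash
ls; mkdir -p pics
cat > h.py <<'E'
import numpy as np, cv2
from station import arm
def save(name,fn):
    f=arm.grab_frame(name); cv2.imwrite('pics/'+fn+'.png',f['img'][:,:,::-1]); np.save('pics/'+fn+'.npy',f,allow_pickle=True); return f
def ld(fn): return np.load('pics/'+fn+'.npy',allow_pickle=True).item()
def ray(f,px,T=None):
    # returns origin, dir in world
    K=np.array([[f['fx'],0,f['cx']],[0,f['fy'],f['cy']],[0,0,1]])
    p=cv2.undistortPoints(np.array(px,float).reshape(-1,1,2),K,np.array(f['dist'],float)).reshape(-1,2)
    d=np.c_[p[:,0],-p[:,1],-np.ones(len(p))]
    C=np.linalg.inv(f['extrinsics']) if T is None else T
    return C[:3,3],d@C[:3,:3].T
def plane(f,px,z,T=None):
    o,d=ray(f,px,T); return o+d*((z-o[2])/d[:,2])[:,None]
def depthpt(f,px,T=None):
    px=np.array(px,float).reshape(-1,2)
    o,d=ray(f,px,T); r=np.array([f['range_z'][int(round(v)),int(round(u))] for u,v in px]); return o+d*r[:,None]
E
python3 - <<'E'
from h import *
for n in ['side','top','wrist']:
    f=save(n,n+'0'); print(n,f['fx'],f['fy'],f['cx'],f['cy'],f['dist'])
    print(np.round(f.get('extrinsics',f.get('tool_from_camera')),3), f['range_z'].min(),f['range_z'].max())
print(arm.get_state())
E
```

```text
pics
side 502.5031084234777 502.5031084234777 325.11590423102723 207.0763623523035 [-0.1395401  0.         0.         0.         0.       ]
[[-0.972 -0.232  0.016  0.481]
 [ 0.192 -0.762  0.618 -0.143]
 [-0.132  0.604  0.786 -1.671]
 [ 0.     0.     0.     1.   ]] 0.0 3.7272277
top 476.4963964380999 476.4963964380999 323.51455984574596 193.68734563002187 [-0.12264729  0.          0.          0.          0.        ]
[[-0.015 -1.    -0.011  0.005]
 [ 0.99  -0.017  0.14  -0.525]
 [-0.14  -0.009  0.99  -1.562]
 [ 0.     0.     0.     1.   ]] 0.0 2.5959072
wrist 303.9809523814901 303.9809523814901 317.79948305947516 196.2150658165137 [-0.03891976  0.          0.          0.          0.        ]
[[ 0.001  0.97   0.243  0.066]
 [ 1.    -0.    -0.001  0.   ]
 [-0.001  0.243 -0.97  -0.159]
 [ 0.     0.     0.     1.   ]] 0.0 1.1838837
{'t': 0.15, 'q': array([-9.38865075e-01,  3.59190518e-01,  1.12907008e-02, -2.17959410e-04,
       -1.22410337e+00, -2.88096439e-01]), 'qd': array([-0.0004209 , -0.00210521,  0.00302482,  0.00158523, -0.00110254,
        0.00016237]), 'joint_efforts': array([-3.50226517e-03, -5.83273852e+01,  2.93291795e+01,  7.00117663e+00,
        8.82713852e-03, -9.98182145e-05]), 'eef_pos': array([ 0.22738533, -0.63516912,  0.22587442]), 'ee_rot': array([ 3.14037730e+00, -1.46448132e-04, -2.79783194e+00]), 'force': array([ 0.51698761,  0.49173781, -0.16939869]), 'moment': array([0.00013728, 0.04255753, 0.00727458]), 'width': 0.08754052634298219}
```

View pics/top0.png

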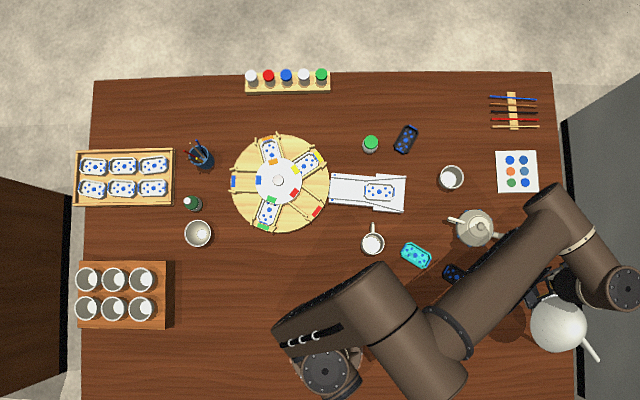

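View pics/side0.png

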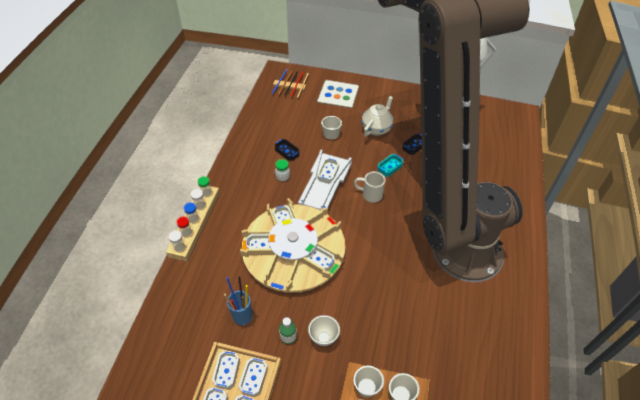

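View pics/wrist0.png

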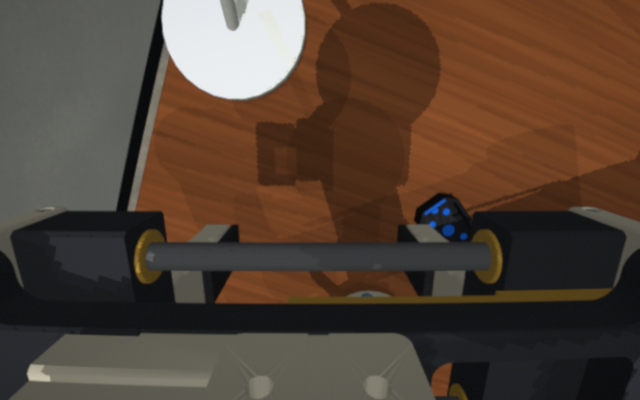

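Run:
```python
from h import *
f=ld('top0'); im=f['img'][:,:,::-1]
c=im[120:270,215:475]; cv2.imwrite('pics/crop_top0.png',cv2.resize(c,None,fx=3,fy=3,interpolation=cv2.INTER_CUBIC))
g=ld('side0'); c=g['img'][130:310,220:420,::-1]; cv2.imwrite('pics/crop_side0.png',cv2.resize(c,None,fx=3.3,fy=3.3,interpolation=cv2.INTER_CUBIC))
for p in [(278,181),(265,181),(240,181),(340,190),(378,191),(558,322),(372,243),(371,144),(475,228),(399,190)]: print(p,depthpt(f,[p]).round(3))
```

```text
(278, 181) [[0.561 0.144 0.094]]
(265, 181) [[0.564 0.188 0.081]]
(240, 181) [[0.572 0.278 0.043]]
(340, 190) [[ 0.536 -0.059  0.042]]
(378, 191) [[ 0.529 -0.185  0.048]]
(558, 322) [[ 0.134 -0.586  0.443]]
(372, 243) [[ 0.358 -0.164  0.001]]
(371, 144) [[ 0.683 -0.164  0.077]]
(475, 228) [[ 0.395 -0.485  0.114]]
(399, 190) [[ 0.532 -0.257  0.041]]
```

View pics/crop_top0.png

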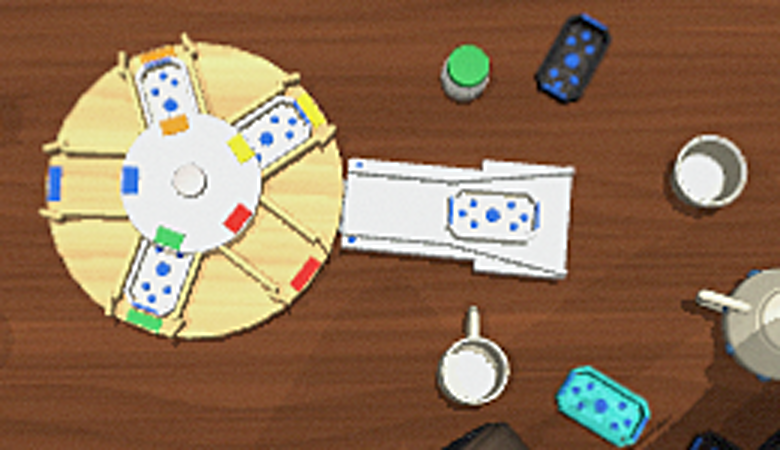

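View pics/crop_side0.png

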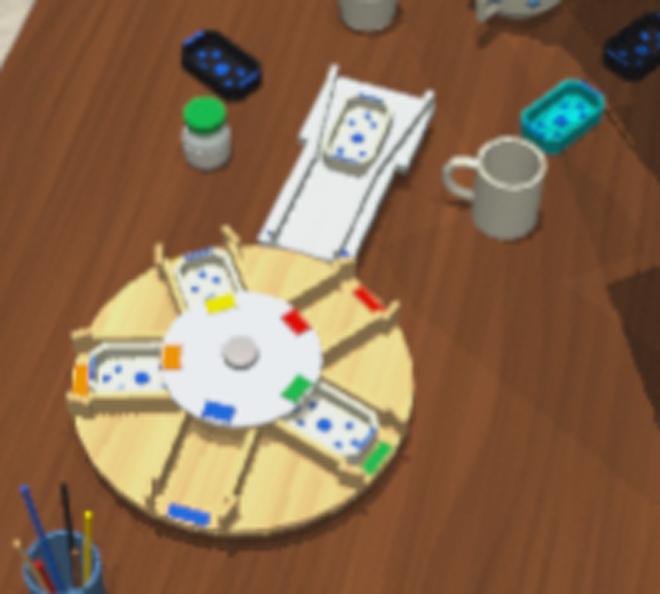

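```bash
cat >> h.py <<'E'
def cents(f,cond,z,zr,T=None,amin=8):
    hsv=cv2.cvtColor(f['img'],cv2.COLOR_RGB2HSV); m=cond(hsv).astype(np.uint8)
    n,l,s,c=cv2.connectedComponentsWithStats(m)
    out=[]
    for i in range(1,n):
        if s[i,4]>=amin: out.append((c[i].round(1),int(s[i,4]),plane(f,[c[i]],z,T)[0].round(4)))
    return out
blue=lambda h:(h[...,0]>104)&(h[...,0]<122)&(h[...,1]>150)&(h[...,2]>130)
E
python3 - <<'E'
from h import *
for fn in ['top0','side0']:
    f=ld(fn); 
    # hub disc: white at z>.07
    h,w=f['range_z'].shape
    uu,vv=np.meshgrid(np.arange(w),np.arange(h)); px=np.c_[uu.ravel(),vv.ravel()]
    o,d=ray(f,px); P=(o+d*f['range_z'].reshape(-1,1)).reshape(h,w,3)
    near=np.hypot(P[...,0]-.561,P[...,1]-.15)<.2
    m=near&(P[...,2]>.074)&(P[...,2]<.086)
    p=P[m]; print(fn,'hub n',m.sum(),'z',np.median(p[:,2]),'mean',p.mean(0))
    mm=m.astype(np.uint8); cs,_=cv2.findContours(mm,cv2.RETR_EXTERNAL,cv2.CHAIN_APPROX_NONE); c=max(cs,key=cv2.contourArea).reshape(-1,2)
    q=plane(f,c,.08)[:,:2]; A=np.c_[2*q,np.ones(len(q))]; s=np.linalg.lstsq(A,(q**2).sum(1),rcond=None)[0]; print(' hub circle',s[:2],np.sqrt(s[2]+s[0]**2+s[1]**2))
    m=near&(P[...,2]>.030)&(P[...,2]<.05); hsv=cv2.cvtColor(f['img'],cv2.COLOR_RGB2HSV)
    for c in cents(f,blue,.041,0): print(c)
E
```

```text
top0 hub n 1550 z 0.08005893143987186 mean [0.56575856 0.14427941 0.08008332]
 hub circle [0.56597929 0.1451764 ] 0.07598201548219266
(array([285.7,  74.4]), 91, array([0.9484, 0.1229, 0.041 ]))
(array([512.6,  97.4]), 62, array([ 0.8553, -0.6744,  0.041 ]))
(array([412.8, 127.2]), 9, array([ 0.7492, -0.3129,  0.041 ]))
(array([410. , 131.5]), 8, array([ 0.7341, -0.3026,  0.041 ]))
(array([405.2, 139.8]), 19, array([ 0.7049, -0.2846,  0.041 ]))
(array([399.9, 149.3]), 18, array([ 0.6722, -0.2651,  0.041 ]))
(array([271.5, 154.6]), 11, array([0.6611, 0.1717, 0.041 ]))
(array([509.5, 159.4]), 53, array([ 0.6321, -0.6437,  0.041 ]))
(array([523.2, 159.5]), 51, array([ 0.6315, -0.693 ,  0.041 ]))
(array([109. , 164.5]), 8, array([0.6397, 0.7435, 0.041 ]))
(array([134.4, 164.3]), 10, array([0.6381, 0.6504, 0.041 ]))
(array([ 94.6, 166.5]), 11, array([0.6337, 0.7967, 0.041 ]))
(array([123.8, 165.8]), 11, array([0.6336, 0.6887, 0.041 ]))
(array([153.8, 165. ]), 10, array([0.6339, 0.5803, 0.041 ]))
(array([303.5, 165.7]), 14, array([0.6207, 0.063 , 0.041 ]))
(array([232.9, 181.1]), 34, array
[... 764 characters left out ...]
  0.15171273 0.0795634 ]
 hub circle [0.5657302  0.14899048] 0.07553980171398196
(array([330.4,  87.3]), 9, array([ 0.6312, -0.6641,  0.041 ]))
(array([348. ,  90.2]), 13, array([ 0.5549, -0.6645,  0.041 ]))
(array([327.7,  94.3]), 15, array([ 0.6317, -0.6161,  0.041 ]))
(array([286.5, 150.5]), 12, array([ 0.7063, -0.2556,  0.041 ]))
(array([189.4, 207.3]), 86, array([0.9552, 0.0874, 0.041 ]))
(array([262.5, 244. ]), 8, array([0.6638, 0.1698, 0.041 ]))
(array([285.8, 254.1]), 32, array([0.58  , 0.1885, 0.041 ]))
(array([276.8, 285.7]), 32, array([0.5745, 0.3056, 0.041 ]))
(array([226.3, 370.5]), 14, array([0.6339, 0.5982, 0.041 ]))
(array([253.3, 377.5]), 14, array([0.5553, 0.5982, 0.041 ]))
```

Run:
```python
from h import *
for fn in ['top0','side0']:
    f=ld(fn); h,w=f['range_z'].shape
    uu,vv=np.meshgrid(np.arange(w),np.arange(h)); o,d=ray(f,np.c_[uu.ravel(),vv.ravel()]); P=(o+d*f['range_z'].reshape(-1,1)).reshape(h,w,3)
    hsv=cv2.cvtColor(f['img'],cv2.COLOR_RGB2HSV)
    m=(hsv[...,1]<40)&(hsv[...,2]>120)&(P[...,2]>.033)&(P[...,2]<.068)&(P[...,1]<-.03)&(P[...,1]>-.3)&(abs(P[...,0]-.54)<.1)
    C=np.array([.566,.147])
    # bin by y: min/max x of z range
    for y in np.arange(-.04,-.28,-.03):
        s=m&(abs(P[...,1]-y)<.008); q=P[s]
        if len(q): print(fn,round(y,3),'x',q[:,0].min().round(4),q[:,0].max().round(4),'mid',((q[:,0].min()+q[:,0].max())/2).round(4),'z',np.percentile(q[:,2],[5,50,95]).round(3))
f=ld('top0'); c=f['img'][160:220,320:420,::-1]; cv2.imwrite('pics/ch.png',cv2.resize(c,None,fx=8,fy=8,interpolation=cv2.INTER_CUBIC))
```

```text
top0 -0.04 x 0.4946 0.5946 mid 0.5446 z [0.036 0.043 0.059]
top0 -0.07 x 0.4919 0.5905 mid 0.5412 z [0.036 0.042 0.059]
top0 -0.1 x 0.4877 0.5896 mid 0.5386 z [0.036 0.042 0.059]
top0 -0.13 x 0.4841 0.5857 mid 0.5349 z [0.036 0.042 0.059]
top0 -0.16 x 0.4702 0.5823 mid 0.5262 z [0.037 0.046 0.064]
top0 -0.19 x 0.4658 0.592 mid 0.5289 z [0.037 0.045 0.065]
top0 -0.22 x 0.4622 0.5877 mid 0.5249 z [0.038 0.044 0.063]
top0 -0.25 x 0.4586 0.5841 mid 0.5213 z [0.036 0.042 0.058]
top0 -0.28 x 0.5216 0.5775 mid 0.5495 z [0.038 0.042 0.058]
side0 -0.04 x 0.4934 0.5949 mid 0.5441 z [0.036 0.041 0.058]
side0 -0.07 x 0.492 0.5915 mid 0.5417 z [0.035 0.041 0.056]
side0 -0.1 x 0.4886 0.5879 mid 0.5382 z [0.036 0.042 0.058]
side0 -0.13 x 0.4847 0.5851 mid 0.5349 z [0.036 0.044 0.062]
side0 -0.16 x 0.4691 0.5809 mid 0.525 z [0.037 0.046 0.064]
side0 -0.19 x 0.4648 0.5896 mid 0.5272 z [0.038 0.046 0.063]
side0 -0.22 x 0.462 0.5867 mid 0.5244 z [0.038 0.047 0.065]
side0 -0.25 x 0.4589 0.5848 mid 0.5218 z [0.036 0.043 0.059]
side0 -0.28 x 0.5345 0.5778 mid 0.5561 z [0.035 0.038 0.052]
```

View pics/ch.png

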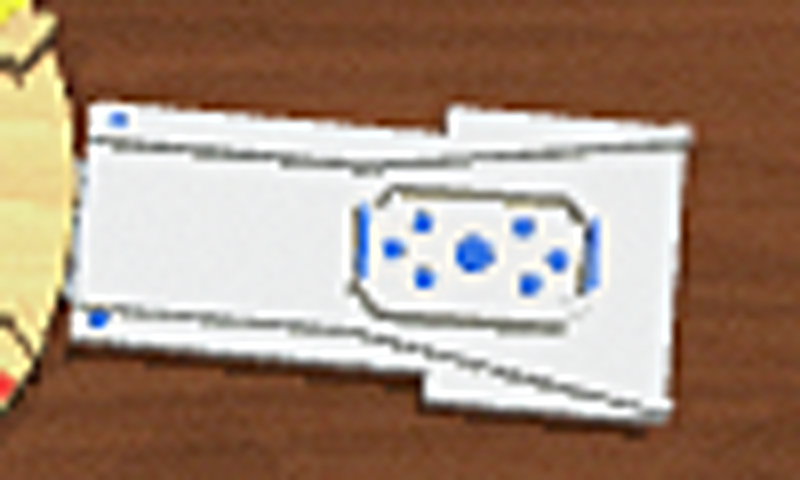

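```bash
cat >> h.py <<'E'
from scipy.spatial.transform import Rotation as R
CX=np.array([.5658,.1468])
def rows(pts,pose=None):
    """pts: list of (x,y,z,yaw). prints shares relative to current pose"""
    s=arm.get_state(); p0=s['eef_pos']; R0=R.from_euler('xyz',s['ee_rot'])
    for x,y,z,yaw in pts:
        d=R0.inv().apply(np.array([x,y,z])-p0)/.3
        r=(R0.inv()*R.from_euler('xyz',[np.pi,0,yaw])).as_rotvec()/np.radians(60)
        print('%.3f %.3f %.3f  %.3f %.3f %.3f'%(*d,*r))
E
python3 - <<'E'
from h import *
rows([(.40,-.40,.227,-2.45),(.49,-.2,.2,-2.1),(.47,-.0,.17,-1.9),(.436,.111,.15,-1.68)])
E
```

```text
-0.806 0.544 -0.003  0.001 0.000 -0.332
-1.313 1.071 0.087  0.001 0.000 -0.666
-1.475 1.721 0.188  0.001 0.000 -0.857
-1.493 2.107 0.255  0.001 0.001 -1.067
```

```bash
python3 -m inch '1 -0.8 0.54 0 0 0 -0.33; 1 -0.8 0.54 0 0 0 -0.33; 1 -0.8 0.54 0 0 0 -0.33; 1 -0.8 0.54 0 0 0 -0.33; 1 -0.8 0.54 0 0 0 -0.33; 1 -0.8 0.54 0 0 0 -0.33; 1 -0.8 0.54 0 0 0 -0.33' 20; python3 -c "
from h import *
rows([(.49,-.2,.2,-2.1),(.47,-.0,.17,-1.9),(.436,.111,.15,-1.68)])"
```

```text
t: 0.85
eef_pos: [0.4012, -0.3988, 0.2267]
ee_rot: [-3.141, 0.001, -2.448]
force: [0.8, -0.1, -0.6]
width: 0.0371
-0.651 0.320 0.090  -0.000 0.001 -0.332
-1.026 0.876 0.190  -0.001 0.001 -0.523
-1.176 1.233 0.256  -0.001 0.001 -0.733
```

```bash
python3 -m inch '1 -0.65 0.32 0.09 0 0 -0.33; 1 -0.65 0.32 0.09 0 0 -0.33; 1 -0.65 0.32 0.09 0 0 -0.33; 1 -0.65 0.32 0.09 0 0 -0.33; 1 -0.98 0.83 0.18 0 0 -0.5; 1 -0.98 0.83 0.18 0 0 -0.5; 1 -0.98 0.83 0.18 0 0 -0.5; 1 -0.98 0.83 0.18 0 0 -0.5; 1 -0.98 0.83 0.18 0 0 -0.5'; python3 -c "
from h import *
rows([(.436,.111,.13,-1.68),(.436,.111,.08,-1.68),(.436,.111,.048,-1.68)])"
```

```text
t: 1.75
eef_pos: [0.4667, -0.0188, 0.1719]
ee_rot: [3.141, 0.0, -1.923]
force: [1.0, -0.8, 0.5]
width: 0.0003
-0.371 0.245 0.140  0.001 0.000 -0.232
-0.371 0.245 0.307  0.001 0.000 -0.232
-0.371 0.245 0.413  0.001 0.000 -0.232
```

```bash
python3 -m inch '1 -0.371 0.245 0.14 0 0 -0.232; 1 -0.371 0.245 0.14 0 0 -0.232; 1 -0.371 0.245 0.14 0 0 -0.232; 1 -0.371 0.245 0.14 0 0 -0.232; 1 -0.371 0.245 0.14 0 0 -0.232'; python3 -c "
from h import *
for n in ['side','wrist']:
  f=save(n,n+'1'); 
c=ld('side1')['img'][130:310,220:420,::-1]; cv2.imwrite('pics/c1.png',cv2.resize(c,None,fx=3.3,fy=3.3))"
```

```text
t: 2.25
eef_pos: [0.4374, 0.1072, 0.1304]
ee_rot: [3.141, -0.001, -1.684]
force: [0.2, -0.5, 1.6]
width: 0.0003
```

View pics/c1.png

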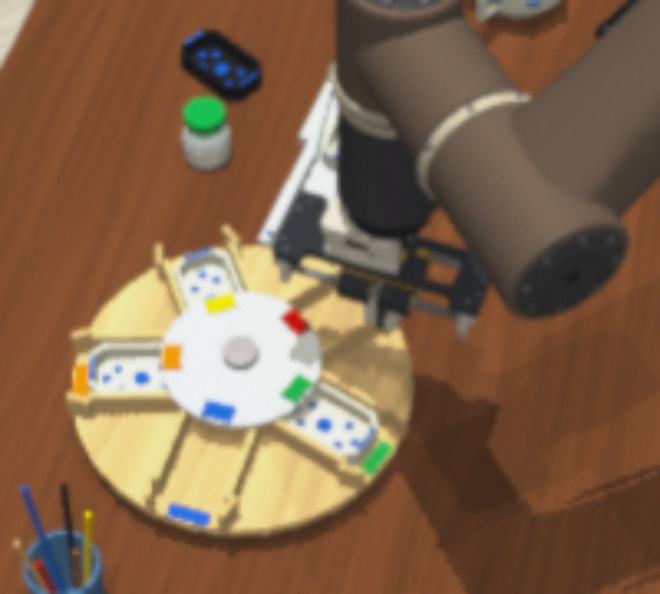

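View pics/wrist1.png

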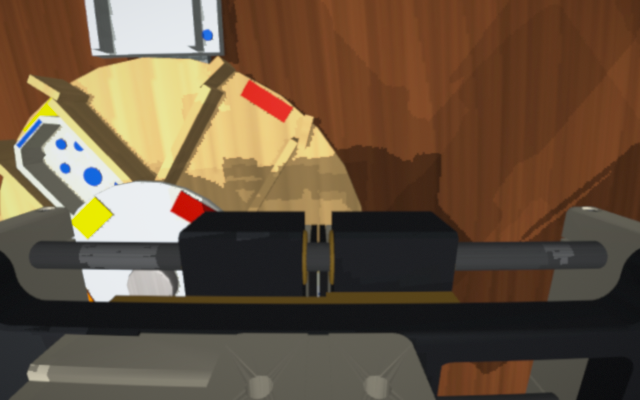

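```bash
python3 -m inch '1 0.012 0 0.1 0 0 0; 1 0.012 0 0.2 0 0 0; 1 0.012 0 0.274 0 0 0; 1 0.012 0 0.274 0 0 0; 1 0.012 0 0.274 0 0 0'
cat >> h.py <<'E'
def circ(a0,a1,n=12,r=.135,z=.048,yaw=-1.68,c=None):
    c=CX if c is None else c
    A=np.radians(np.linspace(a0,a1,n+1)[1:])
    rows([(c[0]+r*np.cos(a),c[1]+r*np.sin(a),z,yaw) for a in A])
E
python3 -c "
from h import *
s=arm.get_state(); d=s['eef_pos'][:2]-CX; print(np.hypot(*d),np.degrees(np.arctan2(d[1],d[0])))
circ(197,245)"
```

```text
t: 2.85
eef_pos: [0.4375, 0.1026, 0.0488]
ee_rot: [3.141, -0.001, -1.687]
force: [0.5, 0.1, 1.2]
width: 0.0006
0.1356578859352454 -160.98131331243817
0.013 -0.009 0.003  0.000 -0.001 -0.007
0.040 -0.025 0.003  0.000 -0.001 -0.007
0.066 -0.042 0.003  0.000 -0.001 -0.007
0.091 -0.061 0.003  0.000 -0.001 -0.007
0.115 -0.082 0.003  0.000 -0.001 -0.007
0.137 -0.104 0.003  0.000 -0.001 -0.007
0.157 -0.128 0.003  0.000 -0.001 -0.007
0.176 -0.154 0.003  0.000 -0.001 -0.007
0.192 -0.180 0.003  0.000 -0.001 -0.007
0.207 -0.208 0.003  0.000 -0.001 -0.007
0.220 -0.237 0.003  0.000 -0.001 -0.007
0.231 -0.266 0.003  0.000 -0.001 -0.007
```

```bash
python3 -m inch '1 0.013 -0.009 0 0 0 0; 1 0.04 -0.025 0 0 0 0; 1 0.066 -0.042 0 0 0 0; 1 0.091 -0.061 0 0 0 0; 1 0.115 -0.082 0 0 0 0; 1 0.137 -0.104 0 0 0 0; 1 0.157 -0.128 0 0 0 0; 1 0.176 -0.154 0 0 0 0; 1 0.192 -0.18 0 0 0 0; 1 0.207 -0.208 0 0 0 0; 1 0.22 -0.237 0 0 0 0; 1 0.231 -0.266 0 0 0 0'; 
python3 -c "
from h import *
s=arm.get_state(); d=s['eef_pos'][:2]-CX; print(np.hypot(*d),np.degrees(np.arctan2(d[1],d[0])))
circ(245,293)
f=save('side','side2')
c=f['img'][130:310,220:420,::-1]; cv2.imwrite('pics/c2.png',cv2.resize(c,None,fx=3.3,fy=3.3))"
```

```text
t: 4.05
eef_pos: [0.5089, 0.025, 0.0482]
ee_rot: [3.141, -0.0, -1.686]
force: [-1.5, 1.6, 0.4]
width: 0.0007
0.1344261759912954 -115.04705768752697
0.011 -0.030 0.001  0.000 -0.000 -0.005
0.018 -0.061 0.001  0.000 -0.000 -0.005
0.022 -0.092 0.001  0.000 -0.000 -0.005
0.025 -0.123 0.001  0.000 -0.000 -0.005
0.025 -0.154 0.001  0.000 -0.000 -0.005
0.023 -0.186 0.001  0.000 -0.000 -0.005
0.019 -0.217 0.001  0.000 -0.000 -0.005
0.012 -0.248 0.001  0.000 -0.000 -0.005
0.004 -0.278 0.001  0.000 -0.000 -0.005
-0.007 -0.307 0.001  0.000 -0.000 -0.005
-0.019 -0.336 0.001  0.000 -0.000 -0.005
-0.034 -0.364 0.001  0.000 -0.000 -0.005
```

View pics/c2.png

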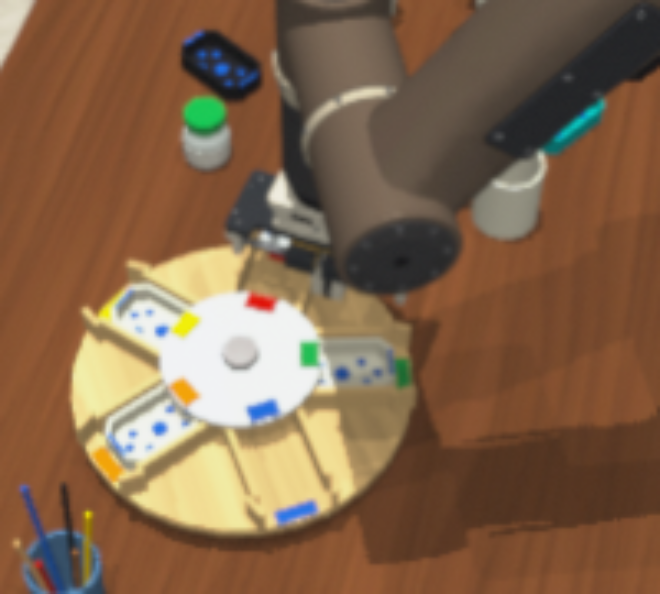

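The carousel is turning anticlockwise: the blue tab moved from about (189,515) to (296,512) in the crop. The push goes on.

```bash
python3 -m inch '1 0.011 -0.03 0 0 0 0; 1 0.018 -0.061 0 0 0 0; 1 0.022 -0.092 0 0 0 0; 1 0.025 -0.123 0 0 0 0; 1 0.025 -0.154 0 0 0 0; 1 0.023 -0.186 0 0 0 0; 1 0.019 -0.217 0 0 0 0; 1 0.012 -0.248 0 0 0 0; 1 0.004 -0.278 0 0 0 0; 1 -0.007 -0.307 0 0 0 0; 1 -0.019 -0.336 0 0 0 0; 1 -0.034 -0.364 0 0 0 0'; 
python3 -c "
from h import *
s=arm.get_state(); d=s['eef_pos'][:2]-CX; print(np.hypot(*d),np.degrees(np.arctan2(d[1],d[0])))
circ(293,341)
f=save('side','side3');f=save('top','top3')
for n in ['side3','top3']:
  f=ld(n)
  for c in cents(f,blue,.041,0):
    if np.hypot(*(c[2][:2]-CX))<.18: print(n,c)
"
```

```text
t: 5.3
eef_pos: [0.6187, 0.0233, 0.0483]
ee_rot: [3.141, -0.0, -1.686]
force: [-1.5, -0.2, 1.7]
width: 0.0006
0.13438157863760236 -66.80884254318815
-0.014 -0.026 0.001  0.000 -0.000 -0.005
-0.032 -0.052 0.001  0.000 -0.000 -0.005
-0.052 -0.076 0.001  0.000 -0.000 -0.005
-0.074 -0.099 0.001  0.000 -0.000 -0.005
-0.097 -0.120 0.001  0.000 -0.000 -0.005
-0.122 -0.140 0.001  0.000 -0.000 -0.005
-0.148 -0.157 0.001  0.000 -0.000 -0.005
-0.175 -0.173 0.001  0.000 -0.000 -0.005
-0.203 -0.187 0.001  0.000 -0.000 -0.005
-0.232 -0.199 0.001  0.000 -0.000 -0.005
-0.262 -0.209 0.001  0.000 -0.000 -0.005
-0.292 -0.217 0.001  0.000 -0.000 -0.005
side3 (array([313.4, 242.6]), 8, array([0.5053, 0.1243, 0.041 ]))
side3 (array([339.3, 258.5]), 21, array([0.4104, 0.1634, 0.041 ]))
top3 (array([277.7, 201.1]), 13, array([0.5018, 0.1506, 0.041 ]))
```

```bash
python3 -m inch '1 -0.014 -0.026 0 0 0 0; 1 -0.032 -0.052 0 0 0 0; 1 -0.052 -0.076 0 0 0 0; 1 -0.074 -0.099 0 0 0 0; 1 -0.097 -0.12 0 0 0 0; 1 -0.122 -0.14 0 0 0 0; 1 -0.148 -0.157 0 0 0 0; 1 -0.175 -0.173 0 0 0 0; 1 -0.203 -0.187 0 0 0 0; 1 -0.232 -0.199 0 0 0 0; 1 -0.262 -0.209 0 0 0 0; 1 -0.292 -0.217 0 0 0 0'; 
python3 -c "
from h import *
s=arm.get_state(); d=s['eef_pos'][:2]-CX; print(np.hypot(*d),np.degrees(np.arctan2(d[1],d[0])))
circ(341,374)
f=save('side','side4');f=save('top','top4')
for n in ['side4','top4']:
  f=ld(n)
  for c in cents(f,blue,.041,0):
    if np.hypot(*(c[2][:2]-CX))<.18: print(n,c)
"
```

```text
t: 6.6
eef_pos: [0.693, 0.1033, 0.0484]
ee_rot: [3.142, -0.0, -1.686]
force: [-2.0, -1.6, -0.1]
width: 0.0005
0.1344468848071739 -18.861512052043643
-0.020 -0.006 0.001  0.000 -0.000 -0.005
-0.041 -0.009 0.001  0.000 -0.000 -0.005
-0.063 -0.011 0.001  0.000 -0.000 -0.005
-0.084 -0.012 0.001  0.000 -0.000 -0.005
-0.106 -0.012 0.001  0.000 -0.000 -0.005
-0.127 -0.011 0.001  0.000 -0.000 -0.005
-0.149 -0.009 0.001  0.000 -0.000 -0.005
-0.170 -0.006 0.001  0.000 -0.000 -0.005
-0.191 -0.002 0.001  0.000 -0.000 -0.005
-0.212 0.003 0.001  0.000 -0.000 -0.005
-0.233 0.010 0.001  0.000 -0.000 -0.005
-0.254 0.017 0.001  0.000 -0.000 -0.005
side4 (array([336.2, 226.7]), 17, array([0.4474, 0.044 , 0.041 ]))
side4 (array([311.3, 230. ]), 24, array([0.5242, 0.0771, 0.041 ]))
top4 (array([305.5, 170.2]), 13, array([0.6053, 0.0565, 0.041 ]))
top4 (array([291.2, 195. ]), 40, array([0.5217, 0.1052, 0.041 ]))
top4 (array([264.7, 207.3]), 9, array([0.4814, 0.1944, 0.041 ]))
top4 (array([311.1, 216.6]), 40, array([0.448 , 0.0394, 0.041 ]))
```

```bash
python3 -m inch '1 -0.02 -0.006 0 0 0 0; 1 -0.041 -0.009 0 0 0 0; 1 -0.063 -0.011 0 0 0 0; 1 -0.084 -0.012 0 0 0 0; 1 -0.106 -0.012 0 0 0 0; 1 -0.127 -0.011 0 0 0 0; 1 -0.149 -0.009 0 0 0 0; 1 -0.17 -0.006 0 0 0 0; 1 -0.191 -0.002 0 0 0 0; 1 -0.212 0.003 0 0 0 0; 1 -0.233 0.01 0 0 0 0; 1 -0.254 0.017 0 0 0 0'; 
python3 -c "
from h import *
s=arm.get_state(); d=s['eef_pos'][:2]-CX; print(np.hypot(*d),np.degrees(np.arctan2(d[1],d[0])))
f=save('side','side5');f=save('top','top5')
for n in ['side5','top5']:
  f=ld(n)
  for c in cents(f,blue,.041,0):
    if np.hypot(*(c[2][:2]-CX))<.18: print(n,c)
c=ld('top5')['img'][120:270,215:475,::-1]; cv2.imwrite('pics/c5.png',cv2.resize(c,None,fx=3,fy=3))
"
```

```text
t: 7.9
eef_pos: [0.6963, 0.1795, 0.0484]
ee_rot: [-3.141, 0.0, -1.686]
force: [0.3, -2.1, -1.4]
width: 0.0004
0.13457699363289213 14.059273883560298
side5 (array([316. , 210.5]), 18, array([ 0.5291, -0.0058,  0.041 ]))
side5 (array([302.7, 222.7]), 26, array([0.5596, 0.0549, 0.041 ]))
top5 (array([294.2, 157.4]), 13, array([0.6501, 0.0942, 0.041 ]))
top5 (array([297.5, 184.7]), 41, array([0.5561, 0.0837, 0.041 ]))
top5 (array([325.1, 192.1]), 41, array([ 0.5293, -0.0086,  0.041 ]))
top5 (array([252.4, 193.6]), 13, array([0.5284, 0.236 , 0.041 ]))
top5 (array([281.5, 211. ]), 14, array([0.4682, 0.1379, 0.041 ]))
```

View pics/c5.png

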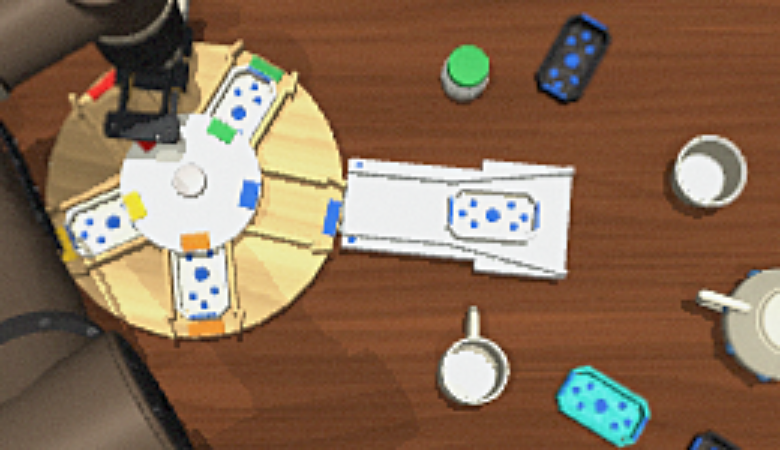

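```bash
python3 -c "
from h import *
circ(14.5,20.8,n=6)"
```

```text
-0.008 0.003 0.002  -0.001 0.001 -0.005
-0.016 0.006 0.002  -0.001 0.001 -0.005
-0.024 0.009 0.002  -0.001 0.001 -0.005
-0.031 0.013 0.002  -0.001 0.001 -0.005
-0.039 0.016 0.002  -0.001 0.001 -0.005
-0.046 0.020 0.002  -0.001 0.001 -0.005
```

```bash
python3 -m inch '1 -0.008 0.003 0 0 0 0; 1 -0.016 0.006 0 0 0 0; 1 -0.024 0.009 0 0 0 0; 1 -0.031 0.013 0 0 0 0; 1 -0.039 0.016 0 0 0 0; 1 -0.046 0.02 0 0 0 0; 1 -0.046 0.02 0 0 0 0'
python3 -c "
from h import *
s=arm.get_state(); d=s['eef_pos'][:2]-CX; print(np.hypot(*d),np.degrees(np.arctan2(d[1],d[0])))
f=save('side','side6');f=save('top','top6')
loose=lambda h:(h[...,0]>100)&(h[...,0]<125)&(h[...,1]>100)&(h[...,2]>90)
for n in ['side6','top6']:
  f=ld(n)
  for c in cents(f,loose,.041,0,amin=2):
    if abs(c[2][0]-.54)<.06 and -.08<c[2][1]<.1: print(n,c)
c=ld('top6')['img'][150:220,270:410,::-1]; cv2.imwrite('pics/c6.png',cv2.resize(c,None,fx=5.5,fy=5.5,interpolation=cv2.INTER_CUBIC))
c=ld('side6')['img'][140:260,260:360,::-1]; cv2.imwrite('pics/c6s.png',cv2.resize(c,None,fx=5,fy=5,interpolation=cv2.INTER_CUBIC))
"
```

```text
t: 8.7
eef_pos: [0.692, 0.1939, 0.0484]
ee_rot: [-3.141, 0.0, -1.685]
force: [-0.5, 0.7, 0.0]
width: 0.0005
0.1347012719201916 20.46892840790906
side6 (array([314.1, 209.3]), 14, array([ 0.5368, -0.0092,  0.041 ]))
side6 (array([300.3, 221.9]), 31, array([0.5685, 0.0538, 0.041 ]))
top6 (array([334.3, 174.7]), 3, array([ 0.5881, -0.0405,  0.041 ]))
top6 (array([298. , 182.4]), 50, array([0.5638, 0.0821, 0.041 ]))
top6 (array([325.9, 187.5]), 48, array([ 0.5449, -0.0115,  0.041 ]))
top6 (array([331.8, 199.4]), 5, array([ 0.5044, -0.0305,  0.041 ]))
```

View pics/c6.png

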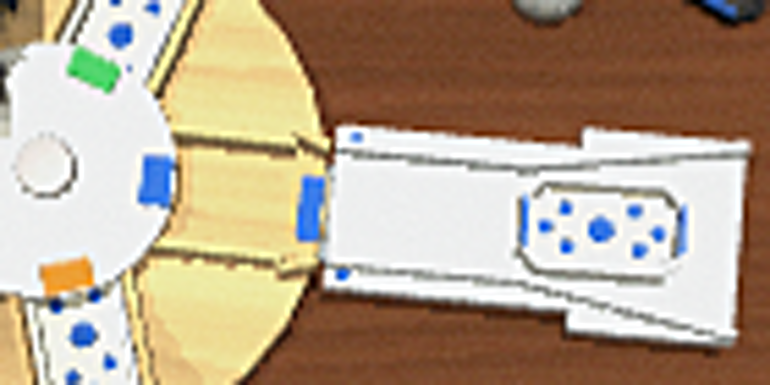

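View pics/c6s.png

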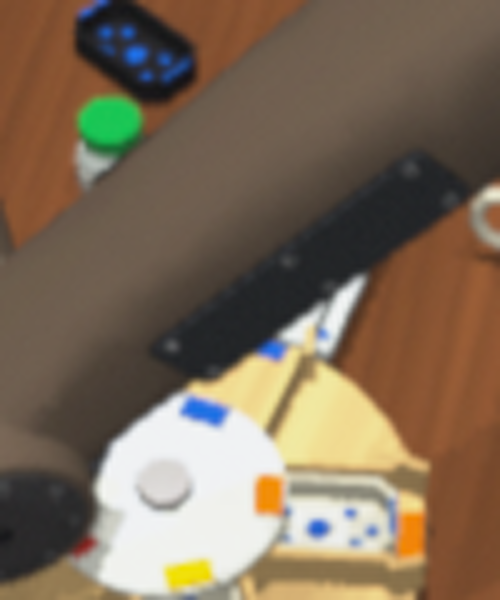

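```bash
python3 -m inch '1 -0.008 0.003 0 0 0 0; 1 -0.008 0.003 0 0 0 0; 1 -0.008 0.003 0 0 0 0'
python3 -c "
from h import *
f=save('top','top7')
loose=lambda h:(h[...,0]>100)&(h[...,0]<125)&(h[...,1]>100)&(h[...,2]>90)
for z in (.041,.058,.08):
  for c in cents(f,loose,z,0,amin=2):
    if abs(c[2][0]-.54)<.06 and -.28<c[2][1]<.1: print(z,c)
"
```

```text
t: 9.1
eef_pos: [0.6915, 0.196, 0.0484]
ee_rot: [-3.141, 0.0, -1.686]
force: [0.7, -0.1, 0.2]
width: -0.0
0.041 (array([334.3, 174.7]), 3, array([ 0.5881, -0.0405,  0.041 ]))
0.041 (array([297.9, 182.1]), 48, array([0.565 , 0.0822, 0.041 ]))
0.041 (array([325.9, 186.8]), 46, array([ 0.5471, -0.0115,  0.041 ]))
0.041 (array([365., 190.]), 9, array([ 0.5342, -0.1423,  0.041 ]))
0.041 (array([372.5, 187.5]), 4, array([ 0.5423, -0.1677,  0.041 ]))
0.041 (array([385., 188.]), 5, array([ 0.5399, -0.2097,  0.041 ]))
0.041 (array([393.8, 191.7]), 10, array([ 0.5268, -0.2388,  0.041 ]))
0.041 (array([368.5, 190.5]), 4, array([ 0.5323, -0.154 ,  0.041 ]))
0.041 (array([378.7, 191.3]), 15, array([ 0.5289, -0.188 ,  0.041 ]))
0.041 (array([389.2, 192.2]), 6, array([ 0.5255, -0.2232,  0.041 ]))
0.041 (array([372.5, 194.5]), 4, array([ 0.5186, -0.167 ,  0.041 ]))
0.041 (array([385.8, 195.2]), 6, array([ 0.5156, -0.2117,  0.041 ]))
0.041 (array([331.8, 199.4]), 5, array([ 0.5044, -0.0305,  0.041 ]))
0.058 (array([334.3, 174.7]), 3, array([ 0.5851, -0.0403,  0.058 ]))
0.058 (array([297.9, 182.1]), 4
[... 971 characters left out ...]
1, -0.0116,  0.08  ]))
0.08 (array([365., 190.]), 9, array([ 0.5285, -0.1392,  0.08  ]))
0.08 (array([372.5, 187.5]), 4, array([ 0.5363, -0.164 ,  0.08  ]))
0.08 (array([385., 188.]), 5, array([ 0.534 , -0.2049,  0.08  ]))
0.08 (array([393.8, 191.7]), 10, array([ 0.5212, -0.2334,  0.08  ]))
0.08 (array([368.5, 190.5]), 4, array([ 0.5266, -0.1506,  0.08  ]))
0.08 (array([378.7, 191.3]), 15, array([ 0.5233, -0.1838,  0.08  ]))
0.08 (array([389.2, 192.2]), 6, array([ 0.52  , -0.2181,  0.08  ]))
0.08 (array([372.5, 194.5]), 4, array([ 0.5132, -0.1633,  0.08  ]))
0.08 (array([385.8, 195.2]), 6, array([ 0.5103, -0.2069,  0.08  ]))
0.08 (array([331.8, 199.4]), 5, array([ 0.4993, -0.0302,  0.08  ]))
```

```bash
python3 -m inch '1 0.03 -0.015 0 0 0 0; 1 0.03 -0.015 0 0 0 0; 1 0.03 -0.015 -0.15 0 0 0; 1 0.03 -0.015 -0.3 0 0 0; 1 0.03 -0.015 -0.37 0 0 0; 1 0.03 -0.015 -0.37 0 0 0; 1 0.03 -0.015 -0.37 0 0 0'
python3 -c "
from h import *
U=np.array([-.110,-.994])
a=CX+U*.412
rows([(.6,-.05,.16,-1.682),(*a,.15,-1.682)])"
```

```text
t: 9.85
eef_pos: [0.6949, 0.1862, 0.1598]
ee_rot: [-3.141, 0.001, -1.686]
force: [0.1, -0.1, -0.9]
width: 0.0006
0.819 0.224 -0.002  -0.001 0.001 -0.004
1.554 0.405 0.031  -0.001 0.001 -0.004
```

```bash
python3 -m inch '1 0.82 0.22 0 0 0 0; 1 0.82 0.22 0 0 0 0; 1 0.82 0.22 0 0 0 0; 1 0.82 0.22 0 0 0 0; 1 0.82 0.22 0 0 0 0; 1 0.99 0.4 0 0 0 0; 1 0.99 0.4 0 0 0 0; 1 0.99 0.4 0 0 0 0'
python3 -c "
from h import *
U=np.array([-.110,-.994])
a=CX+U*.412
rows([(*a,.14,-1.682),(*a,.048,-1.682)])
f=save('top','top8')
for c in cents(f,blue,.041,0):
    if abs(c[2][0]-.54)<.06 and -.28<c[2][1]<.1: print(c)"
```

```text
t: 10.65
eef_pos: [0.5377, -0.0972, 0.1582]
ee_rot: [3.138, -0.0, -1.689]
force: [0.7, -0.0, 0.5]
width: 0.0009
0.555 -0.008 0.061  0.003 -0.000 -0.007
0.555 -0.009 0.367  0.003 -0.000 -0.007
(array([325.8, 188.5]), 32, array([ 0.5415, -0.0109,  0.041 ]))
(array([378.5, 191.5]), 12, array([ 0.5284, -0.1874,  0.041 ]))
```

```bash
python3 -m inch '1 0.555 -0.008 0.03 0 0 0; 1 0.555 -0.008 0.03 0 0 0; 1 0.555 -0.008 0.03 0 0 0; 1 0.555 -0.008 0.05 0 0 0; 1 0.555 -0.008 0.06 0 0 0; 1 0.555 -0.008 0.06 0 0 0'
python3 -c "
from h import *
f=save('top','top9');f=save('side','side9')
U=np.array([-.110,-.994])
a=CX+U*.412
rows([(*a,.048,-1.682)])
for n in ('top9','side9'):
 for c in cents(ld(n),blue,.041,0):
    if abs(c[2][0]-.54)<.06 and -.28<c[2][1]<.1: print(n,c)
c=ld('top9')['img'][150:220,270:410,::-1]; cv2.imwrite('pics/c9.png',cv2.resize(c,None,fx=5.5,fy=5.5,interpolation=cv2.INTER_CUBIC))
c=ld('side9')['img'][100:280,220:420,::-1]; cv2.imwrite('pics/c9s.png',cv2.resize(c,None,fx=3.3,fy=3.3,interpolation=cv2.INTER_CUBIC))"
```

```text
t: 11.3
eef_pos: [0.5246, -0.2604, 0.1397]
ee_rot: [3.139, 0.0, -1.687]
force: [-0.3, 0.2, 0.2]
width: 0.0007
0.012 0.014 0.310  0.001 0.000 -0.003
top9 (array([298. , 182.3]), 42, array([0.5643, 0.0822, 0.041 ]))
top9 (array([325.3, 187.5]), 26, array([ 0.5448, -0.0093,  0.041 ]))
side9 (array([310.1, 208.4]), 17, array([ 0.551 , -0.0098,  0.041 ]))
side9 (array([300.3, 221.7]), 22, array([0.5686, 0.0532, 0.041 ]))
```

View pics/c9.png

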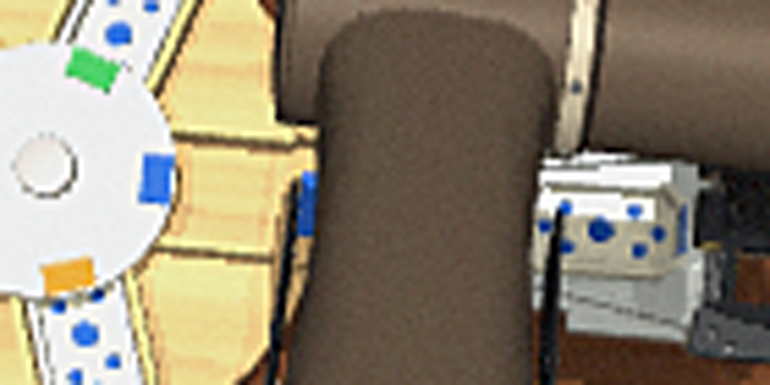

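View pics/c9s.png

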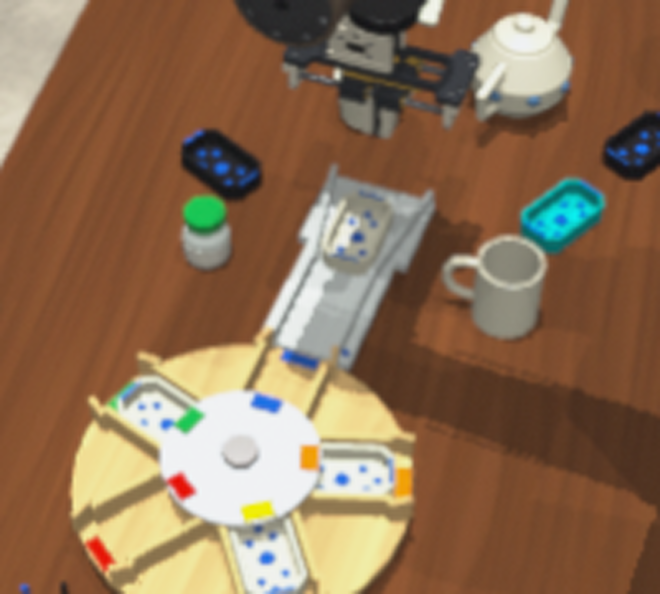

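```bash
python3 -m inch '1 0.015 0.014 0.1 0 0 0; 1 0.015 0.014 0.2 0 0 0; 1 0.015 0.014 0.27 0 0 0; 1 0.015 0.014 0.31 0 0 0; 1 0.015 0.014 0.31 0 0 0'
python3 -c "
from h import *
f=save('side','side10')
U=np.array([-.110,-.994])
a=CX+U*.412
rows([(*a,.048,-1.682)])
print((arm.get_state()['eef_pos'][:2]-CX)@U)
c=f['img'][60:240,220:420,::-1]; cv2.imwrite('pics/c10s.png',cv2.resize(c,None,fx=3.3,fy=3.3,interpolation=cv2.INTER_CUBIC))"
```

```text
t: 11.9
eef_pos: [0.5198, -0.2635, 0.0471]
ee_rot: [3.139, 0.0, -1.684]
force: [-0.8, 0.1, 0.9]
width: 0.0007
-0.004 0.001 0.001  0.001 -0.000 -0.002
0.4132377101368846
```

View pics/c10s.png

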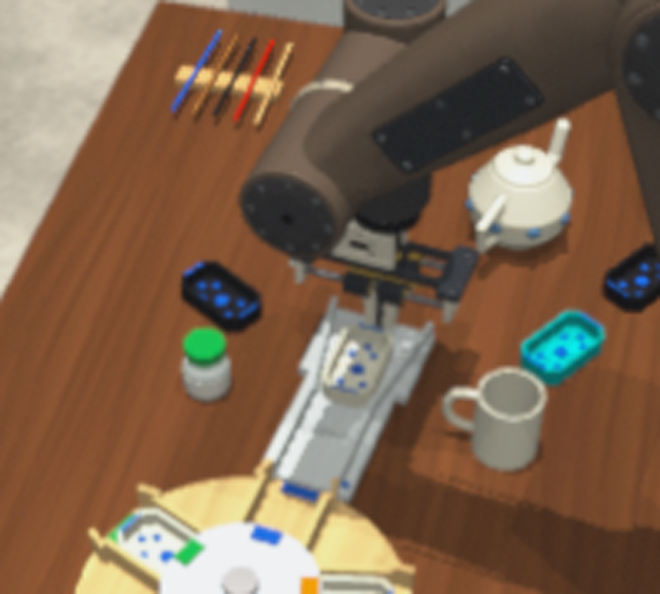

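```bash
python3 -m inch '1 -0.008 0 0 0 0 0; 1 -0.016 0 0 0 0 0; 1 -0.024 0 0 0 0 0; 1 -0.03 0 0 0 0 0; 1 -0.036 0 0 0 0 0; 1 -0.042 0 0 0 0 0; 1 -0.048 0 0 0 0 0; 1 -0.054 0 0 0 0 0; 1 -0.06 0 0 0 0 0; 1 -0.068 0 0 0 0 0; 1 -0.078 0 0 0 0 0; 1 -0.09 0 0 0 0 0'
python3 -c "
from h import *
f=save('side','side11')
c=f['img'][60:240,220:420,::-1]; cv2.imwrite('pics/c11s.png',cv2.resize(c,None,fx=3.3,fy=3.3,interpolation=cv2.INTER_CUBIC))"
```

```text
t: 13.15
eef_pos: [0.5233, -0.2376, 0.0483]
ee_rot: [3.142, -0.0, -1.686]
force: [-0.3, -1.5, 0.6]
width: 0.0004
```

View pics/c11s.png

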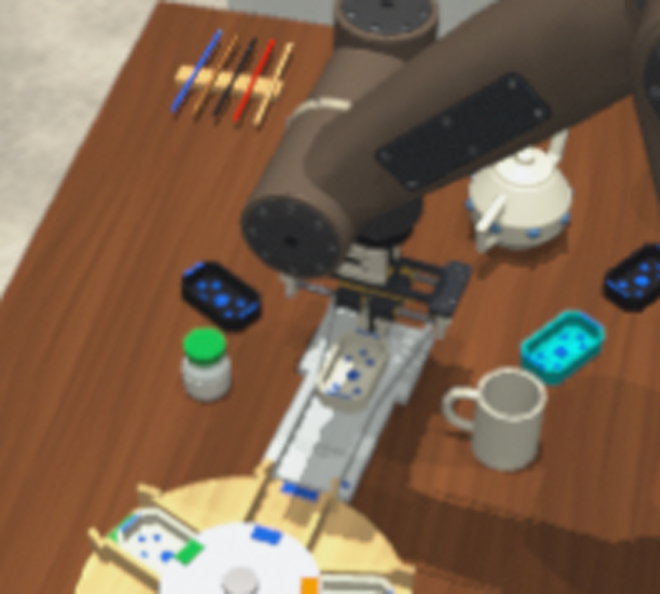

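```bash
python3 -m inch '1 -0.013 0 0 0 0 0; 1 -0.026 0 0 0 0 0; 1 -0.04 0 0 0 0 0; 1 -0.053 0 0 0 0 0; 1 -0.066 0 0 0 0 0; 1 -0.08 0 0 0 0 0; 1 -0.093 0 0 0 0 0; 1 -0.106 0 0 0 0 0; 1 -0.12 0 0 0 0 0; 1 -0.133 0 0 0 0 0; 1 -0.146 0 0 0 0 0; 1 -0.16 0 0 0 0 0'
python3 -c "
from h import *
f=save('side','side12')
U=np.array([-.110,-.994]);e=arm.get_state()['eef_pos'][:2]-CX
print(e@U, e@np.array([.994,-.110]))
c=f['img'][60:240,220:420,::-1]; cv2.imwrite('pics/c12s.png',cv2.resize(c,None,fx=3.3,fy=3.3,interpolation=cv2.INTER_CUBIC))"
```

```text
t: 14.4
eef_pos: [0.5288, -0.1898, 0.0483]
ee_rot: [3.142, 0.0, -1.686]
force: [-0.2, -0.6, -0.2]
width: 0.0007
0.338154316436213 0.00035749013358143863
```

View pics/c12s.png

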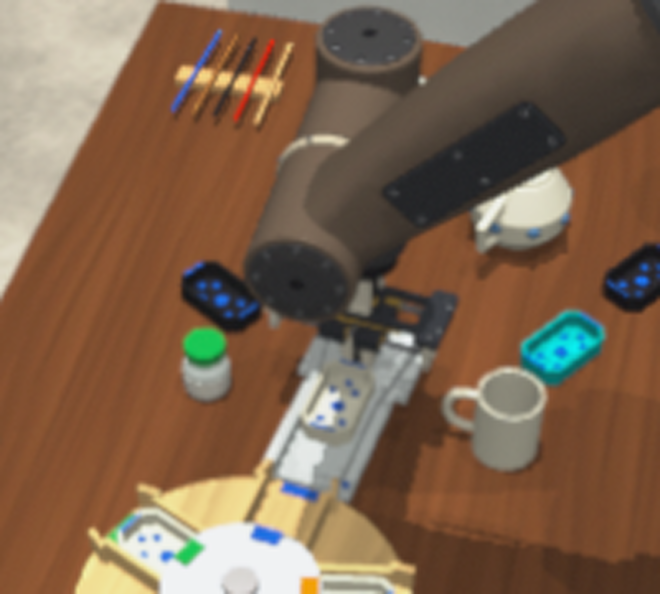

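```bash
python3 -m inch '1 -0.013 0 0 0 0 0; 1 -0.026 0 0 0 0 0; 1 -0.04 0 0 0 0 0; 1 -0.053 0 0 0 0 0; 1 -0.066 0 0 0 0 0; 1 -0.08 0 0 0 0 0; 1 -0.093 0 0 0 0 0; 1 -0.106 0 0 0 0 0; 1 -0.12 0 0 0 0 0; 1 -0.133 0 0 0 0 0; 1 -0.146 0 0 0 0 0; 1 -0.16 0 0 0 0 0'
python3 -c "
from h import *
f=save('side','side13')
U=np.array([-.110,-.994]);e=arm.get_state()['eef_pos'][:2]-CX
print(e@U, e@np.array([.994,-.110]))
c=f['img'][100:280,220:420,::-1]; cv2.imwrite('pics/c13s.png',cv2.resize(c,None,fx=3.3,fy=3.3,interpolation=cv2.INTER_CUBIC))"
```

```text
t: 15.65
eef_pos: [0.5344, -0.1421, 0.0484]
ee_rot: [-3.142, -0.0, -1.686]
force: [-0.3, -2.1, 1.1]
width: 0.0004
0.29014071945518666 0.0005834032274773972
```

View pics/c13s.png

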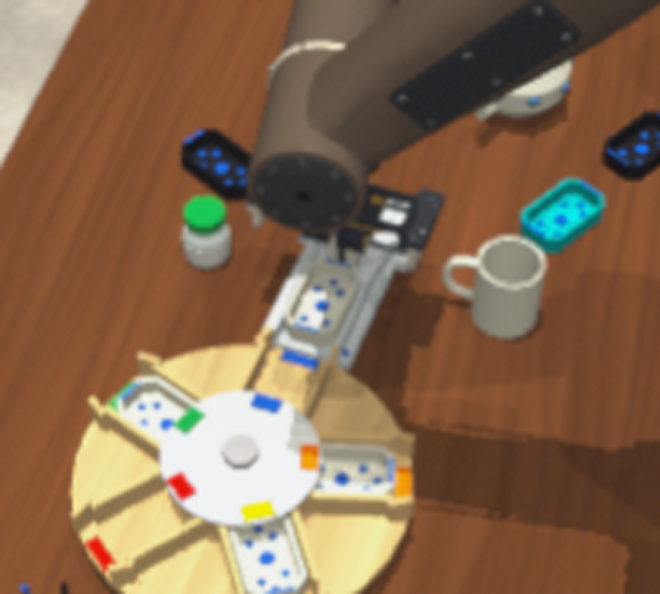

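```bash
python3 -m inch '1 -0.01 0 0 0 0 0; 1 -0.02 0 0 0 0 0; 1 -0.03 0 0 0 0 0; 1 -0.04 0 0 0 0 0; 1 -0.05 0 0 0 0 0; 1 -0.06 0 0 0 0 0; 1 -0.07 0 0 0 0 0; 1 -0.08 0 0 0 0 0; 1 -0.09 0 0 0 0 0; 1 -0.1 0 0 0 0 0; 1 -0.11 0 0 0 0 0; 1 -0.12 0 0 0 0 0'
python3 -c "
from h import *
f=save('side','side14')
U=np.array([-.110,-.994]);e=arm.get_state()['eef_pos'][:2]-CX
print(e@U, e@np.array([.994,-.110]))
c=f['img'][100:280,220:420,::-1]; cv2.imwrite('pics/c14s.png',cv2.resize(c,None,fx=3.3,fy=3.3,interpolation=cv2.INTER_CUBIC))"
```

```text
t: 16.9
eef_pos: [0.5385, -0.1064, 0.0484]
ee_rot: [3.142, 0.0, -1.686]
force: [0.7, -1.0, 0.9]
width: 0.0004
0.2543065789690912 0.0007417052042770479
```

View pics/c14s.png

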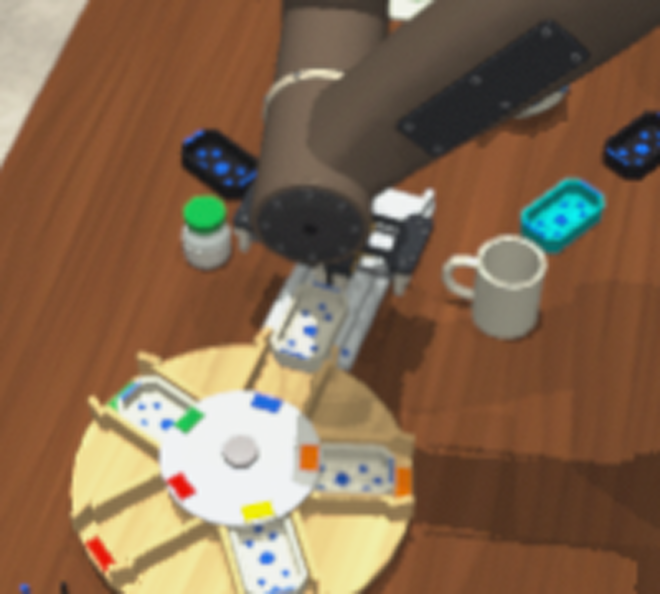

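```bash
python3 -m inch '1 -0.01 0 0 0 0 0; 1 -0.02 0 0 0 0 0; 1 -0.03 0 0 0 0 0; 1 -0.04 0 0 0 0 0; 1 -0.05 0 0 0 0 0; 1 -0.06 0 0 0 0 0; 1 -0.07 0 0 0 0 0; 1 -0.08 0 0 0 0 0; 1 -0.09 0 0 0 0 0; 1 -0.1 0 0 0 0 0; 1 -0.11 0 0 0 0 0; 1 -0.12 0 0 0 0 0'
python3 -c "
from h import *
f=save('side','side15')
U=np.array([-.110,-.994]);e=arm.get_state()['eef_pos'][:2]-CX
print(e@U, e@np.array([.994,-.110]))
c=f['img'][100:280,220:420,::-1]; cv2.imwrite('pics/c15s.png',cv2.resize(c,None,fx=3.3,fy=3.3,interpolation=cv2.INTER_CUBIC))"
```

```text
t: 18.15
eef_pos: [0.5427, -0.0707, 0.0484]
ee_rot: [-3.141, -0.0, -1.686]
force: [0.1, -2.2, 2.3]
width: 0.0006
0.21829431596393442 0.0009749396178359224
```

View pics/c15s.png

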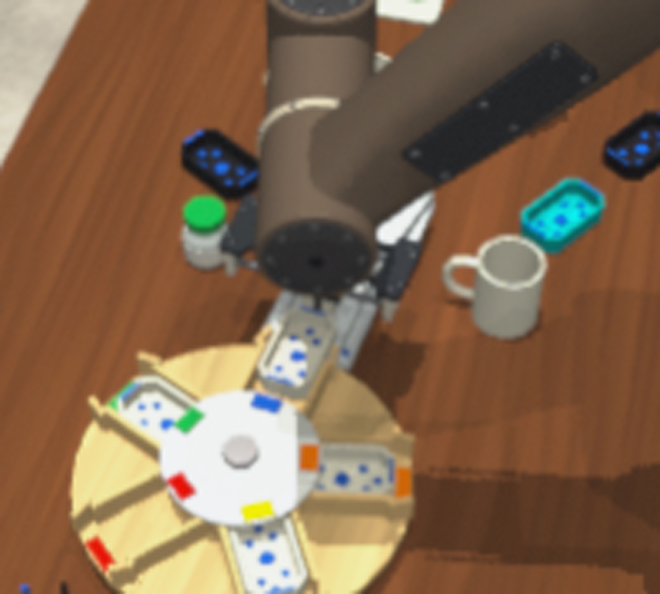

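```bash
python3 -m inch '1 -0.01 0.001 0 0 0 0; 1 -0.02 0.002 0 0 0 0; 1 -0.03 0.003 0 0 0 0; 1 -0.04 0.003 0 0 0 0; 1 -0.05 0.003 0 0 0 0; 1 -0.06 0.003 0 0 0 0; 1 -0.07 0.003 0 0 0 0; 1 -0.08 0.003 0 0 0 0; 1 -0.087 0.003 0 0 0 0; 1 -0.094 0.003 0 0 0 0; 1 -0.1 0.003 0 0 0 0; 1 -0.1 0.003 0 0 0 0'
cat > st.py <<'E'
from h import *
U=np.array([-.110,-.994]);s=arm.get_state();e=s['eef_pos'][:2]-CX
print('r %.4f lat %.4f  F_u %.2f'%(e@U, e@np.array([.994,-.110]), s['force'][:2]@U))
E
python3 st.py
python3 -c "
from h import *
f=save('side','side16');g=save('top','top16')
c=f['img'][100:280,220:420,::-1]; cv2.imwrite('pics/c16s.png',cv2.resize(c,None,fx=3.3,fy=3.3,interpolation=cv2.INTER_CUBIC))"; python3 st.py
```

```text
t: 19.4
eef_pos: [0.5453, -0.0407, 0.0484]
ee_rot: [-3.141, 0.0, -1.685]
force: [0.4, 0.2, -0.2]
width: 0.0006
r 0.1886 lat 0.0002  F_u -0.23
r 0.1888 lat 0.0002  F_u 0.13
```

View pics/c16s.png

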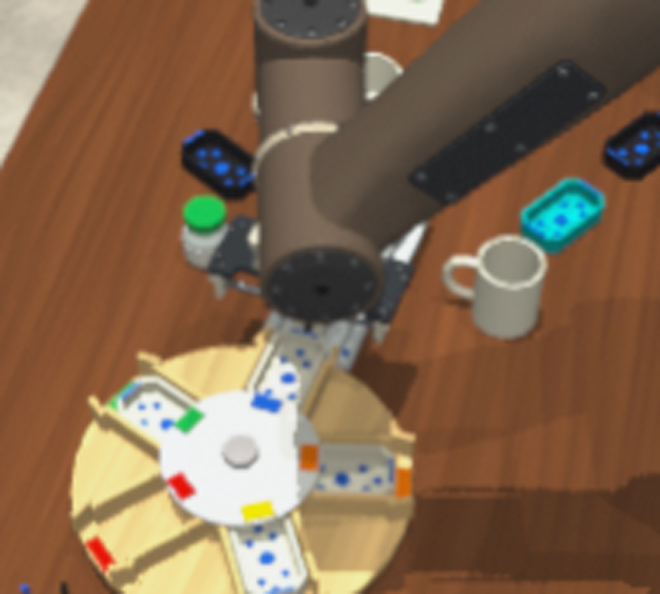

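```bash
python3 -m inch '1 -0.005 0 0 0 0 0; 1 -0.01 0 0 0 0 0; 1 -0.014 0 0 0 0 0; 1 -0.018 0 0 0 0 0; 1 -0.021 0 0 0 0 0; 1 -0.024 0 0 0 0 0; 1 -0.027 0 0 0 0 0; 1 -0.03 0 0 0 0 0'; python3 st.py;  python3 -m inch '1 -0.002 0 0 0 0 0; 1 -0.004 0 0 0 0 0; 1 -0.006 0 0 0 0 0'; python3 st.py
```

```text
t: 20.3
eef_pos: [0.5461, -0.0319, 0.0483]
ee_rot: [3.141, -0.0, -1.686]
force: [-0.2, -1.0, -0.2]
width: 0.0007
r 0.1798 lat 0.0001  F_u 1.01
t: 20.6
eef_pos: [0.5463, -0.0302, 0.0483]
ee_rot: [3.142, 0.0, -1.686]
force: [-0.9, -1.1, 0.2]
width: 0.0003
r 0.1780 lat 0.0001  F_u 1.17
```

```bash
python3 -m inch '1 -0.002 0 0 0 0 0; 1 -0.004 0 0 0 0 0; 1 -0.006 0 0 0 0 0'; python3 st.py; python3 -m inch '1 -0.002 0 0 0 0 0; 1 -0.004 0 0 0 0 0; 1 -0.006 0 0 0 0 0'; python3 st.py
```

```text
t: 20.9
eef_pos: [0.5465, -0.0284, 0.0483]
ee_rot: [3.142, 0.0, -1.686]
force: [-0.5, -0.9, -0.9]
width: 0.0002
r 0.1762 lat 0.0001  F_u 0.93
t: 21.2
eef_pos: [0.5468, -0.0266, 0.0484]
ee_rot: [-3.142, 0.0, -1.686]
force: [0.3, -0.5, -1.1]
width: 0.0007
r 0.1745 lat 0.0002  F_u 0.47
```

```bash
python3 -m inch '1 -0.002 0 0 0 0 0; 1 -0.004 0 0 0 0 0; 1 -0.006 0 0 0 0 0'; python3 st.py; python3 -m inch '1 -0.002 0 0 0 0 0; 1 -0.004 0 0 0 0 0'; python3 st.py
```

```text
t: 21.5
eef_pos: [0.547, -0.0248, 0.0484]
ee_rot: [-3.142, -0.0, -1.686]
force: [-0.4, -0.8, -0.8]
width: 0.0004
r 0.1726 lat 0.0002  F_u 0.84
t: 21.7
eef_pos: [0.5471, -0.0236, 0.0484]
ee_rot: [3.142, -0.0, -1.686]
force: [0.0, 0.1, -0.7]
width: 0.0
r 0.1715 lat 0.0002  F_u -0.11
```

```bash
python3 -m inch '1 -0.002 0 0 0 0 0; 1 -0.004 0 0 0 0 0; 1 -0.006 0 0 0 0 0'; python3 st.py
```

```text
t: 22.0
eef_pos: [0.5473, -0.0218, 0.0483]
ee_rot: [-3.142, 0.0, -1.686]
force: [-0.5, -0.4, -1.4]
width: 0.0005
r 0.1696 lat 0.0002  F_u 0.40
```

```bash
python3 -m inch '1 -0.002 0 0 0 0 0; 1 -0.004 0 0 0 0 0; 1 -0.006 0 0 0 0 0'; python3 st.py
```

```text
t: 22.3
eef_pos: [0.5475, -0.02, 0.0484]
ee_rot: [-3.142, 0.0, -1.686]
force: [0.1, -1.1, -0.7]
width: 0.0004
r 0.1678 lat 0.0002  F_u 1.11
```

```bash
python3 -m inch '1 -0.002 0 0 0 0 0; 1 -0.004 0 0 0 0 0; 1 -0.006 0 0 0 0 0'; python3 st.py
```

```text
t: 22.6
eef_pos: [0.5477, -0.0183, 0.0484]
ee_rot: [-3.142, 0.0, -1.686]
force: [-0.1, -0.9, -0.5]
width: 0.0003
r 0.1661 lat 0.0002  F_u 0.88
```

```bash
python3 -m inch '1 -0.002 0 0 0 0 0; 1 -0.004 0 0 0 0 0; 1 -0.006 0 0 0 0 0'; python3 st.py
```

```text
t: 22.9
eef_pos: [0.5479, -0.0165, 0.0484]
ee_rot: [-3.142, -0.0, -1.686]
force: [0.0, -0.0, -0.5]
width: 0.0008
r 0.1642 lat 0.0002  F_u 0.01
```

```bash
python3 -m inch '1 -0.002 0 0 0 0 0; 1 -0.004 0 0 0 0 0; 1 -0.006 0 0 0 0 0'; python3 st.py
python3 -c "
from h import *
f=save('side','side17')
c=f['img'][180:260,260:360,::-1]; cv2.imwrite('pics/c17s.png',cv2.resize(c,None,fx=7,fy=7,interpolation=cv2.INTER_CUBIC))"; python3 st.py
```

```text
t: 23.2
eef_pos: [0.5481, -0.0147, 0.0484]
ee_rot: [3.142, 0.0, -1.686]
force: [0.1, -1.9, -0.1]
width: 0.0002
r 0.1624 lat 0.0002  F_u 1.87
r 0.1624 lat 0.0002  F_u 0.64
```

View pics/c17s.png

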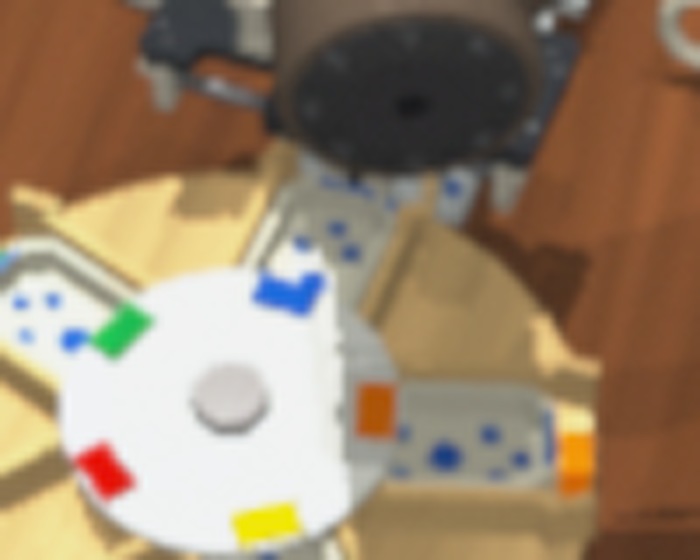

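```bash
python3 -m inch '1 -0.002 0 0 0 0 0; 1 -0.004 0 0 0 0 0; 1 -0.004 0 0 0 0 0'; python3 st.py
```

```text
t: 23.55
eef_pos: [0.5483, -0.0134, 0.0484]
ee_rot: [-3.142, 0.0, -1.686]
force: [-0.4, -0.3, -0.5]
width: 0.0005
r 0.1612 lat 0.0002  F_u 0.33
```

```bash
python3 -m inch '1 -0.002 0 0 0 0 0; 1 -0.004 0 0 0 0 0; 1 -0.004 0 0 0 0 0'; python3 st.py
```

```text
t: 23.85
eef_pos: [0.5485, -0.0123, 0.0484]
ee_rot: [-3.142, 0.0, -1.686]
force: [-0.2, -0.1, -1.0]
width: 0.0006
r 0.1600 lat 0.0003  F_u 0.14
```

```bash
python3 -m inch '1 -0.002 0 0 0 0 0; 1 -0.004 0 0 0 0 0; 1 -0.004 0 0 0 0 0'; python3 st.py
```

```text
t: 24.15
eef_pos: [0.5486, -0.0111, 0.0484]
ee_rot: [-3.142, 0.0, -1.686]
force: [-0.6, -0.4, 0.2]
width: 0.0006
r 0.1588 lat 0.0003  F_u 0.45
```

```bash
python3 -m inch '1 -0.002 0 0 0 0 0; 1 -0.004 0 0 0 0 0'; python3 st.py
```

```text
t: 24.35
eef_pos: [0.5485, -0.0105, 0.0484]
ee_rot: [3.141, -0.001, -1.686]
force: [1.0, -6.1, 0.7]
width: 0.0004
r 0.1583 lat 0.0001  F_u 5.99
```

```bash
python3 -m inch '1 -0.002 0 0 0 0 0; 1 -0.004 0 0 0 0 0'; python3 st.py
```

```text
t: 24.55
eef_pos: [0.5485, -0.0095, 0.0484]
ee_rot: [3.141, -0.001, -1.686]
force: [0.1, -5.4, -0.1]
width: 0.0003
r 0.1573 lat 0.0000  F_u 5.33
```

```bash
python3 -m inch '1 -0.002 0 0 0 0 0; 1 -0.004 0 0 0 0 0'; python3 st.py
```

```text
t: 24.75
eef_pos: [0.5487, -0.0083, 0.0484]
ee_rot: [3.141, -0.001, -1.686]
force: [-0.3, -5.9, 0.8]
width: 0.0006
r 0.1561 lat 0.0001  F_u 5.87
```

```bash
python3 -m inch '1 -0.002 0 0 0 0 0; 1 -0.004 0 0 0 0 0; 1 -0.005 0 0 0 0 0'; python3 st.py
```

```text
t: 25.05
eef_pos: [0.5489, -0.0068, 0.0484]
ee_rot: [3.141, -0.001, -1.686]
force: [-0.5, -5.8, 0.2]
width: 0.0008
r 0.1546 lat 0.0001  F_u 5.81
```

```bash
python3 -m inch '1 0.002 0 0 0 0 0; 1 0.006 0 0 0 0 0; 1 0.015 0 0 0 0 0; 1 0.05 0 0 0 0 0; 1 0.1 0 0 0 0 0; 1 0.1 0 0 0 0 0'; python3 st.py
python3 -c "
from h import *
f=save('side','side18');g=save('top','top18')
c=f['img'][100:280,220:420,::-1]; cv2.imwrite('pics/c18s.png',cv2.resize(c,None,fx=3.3,fy=3.3,interpolation=cv2.INTER_CUBIC))"
```

```text
t: 25.65
eef_pos: [0.545, -0.0377, 0.0482]
ee_rot: [3.141, -0.0, -1.687]
force: [-0.0, 0.0, -0.6]
width: 0.0006
r 0.1857 lat -0.0004  F_u -0.02
```

View pics/c18s.png

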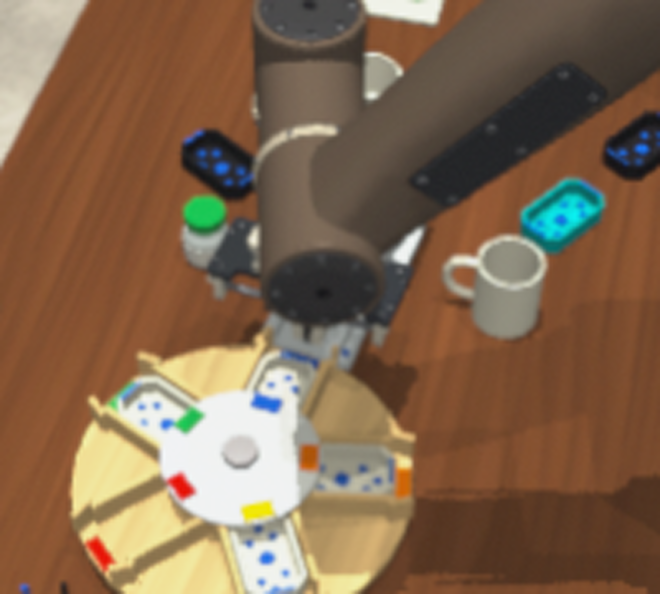

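```bash
python3 -m inch '1 0.1 0 0 0 0 0; 1 0.15 0 -0.1 0 0 0; 1 0.2 0 -0.25 0 0 0; 1 0.35 0 -0.4 0 0 0; 1 0.5 0 -0.5 0 0 0; 1 0.65 0 -0.5 0 0 0; 1 0.8 0 -0.5 0 0 0; 1 0.9 0 -0.5 0 0 0; 1 0.9 0 -0.5 0 0 0; 1 0.9 0 -0.5 0 0 0'
python3 -c "
from h import *
f=save('side','side19');g=save('top','top19')
c=f['img'][130:280,240:380,::-1]; cv2.imwrite('pics/c19s.png',cv2.resize(c,None,fx=4,fy=4,interpolation=cv2.INTER_CUBIC))
c=g['img'][130:240,220:380,::-1]; cv2.imwrite('pics/c19t.png',cv2.resize(c,None,fx=5,fy=5,interpolation=cv2.INTER_CUBIC))
for n in ('top19','side19'):
 for c in cents(ld(n),blue,.041,0,amin=3):
    if abs(c[2][0]-.555)<.06 and -.28<c[2][1]<.13: print(n,c, plane(ld(n),[c[0]],.065)[0].round(4))
"
```

```text
t: 26.75
eef_pos: [0.5142, -0.3049, 0.198]
ee_rot: [3.141, 0.0, -1.688]
force: [0.6, 0.5, -0.7]
width: 0.0006
top19 (array([298. , 182.4]), 41, array([0.5639, 0.0822, 0.041 ])) [0.5599 0.0805 0.065 ]
top19 (array([313. , 181.2]), 4, array([0.5669, 0.0315, 0.041 ])) [0.563  0.0308 0.065 ]
top19 (array([320.8, 184.5]), 8, array([0.5554, 0.0057, 0.041 ])) [0.5515 0.0051 0.065 ]
top19 (array([306.6, 184.4]), 13, array([0.5566, 0.0531, 0.041 ])) [0.5527 0.0521 0.065 ]
top19 (array([326., 187.]), 44, array([ 0.5466, -0.0117,  0.041 ])) [ 0.5429 -0.0119  0.065 ]
top19 (array([317.3, 185.3]), 3, array([0.5528, 0.0172, 0.041 ])) [0.5491 0.0167 0.065 ]
top19 (array([313.5, 188.5]), 4, array([0.5423, 0.0302, 0.041 ])) [0.5386 0.0294 0.065 ]
side19 (array([300.1, 221.7]), 23, array([0.5691, 0.053 , 0.041 ])) [0.564  0.0703 0.065 ]
```

View pics/c19s.png

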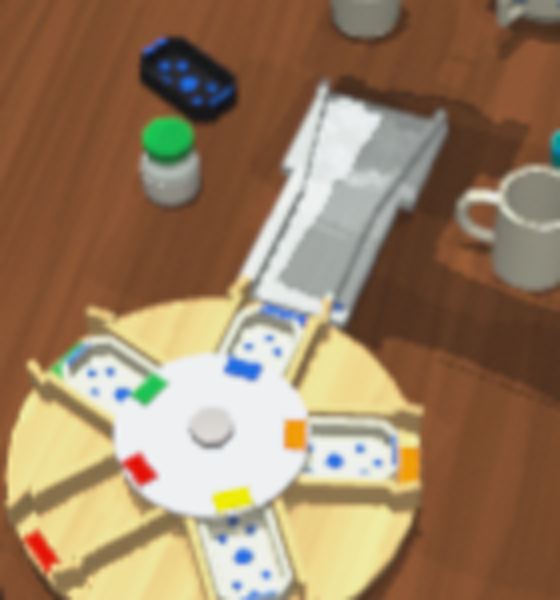

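View pics/c19t.png

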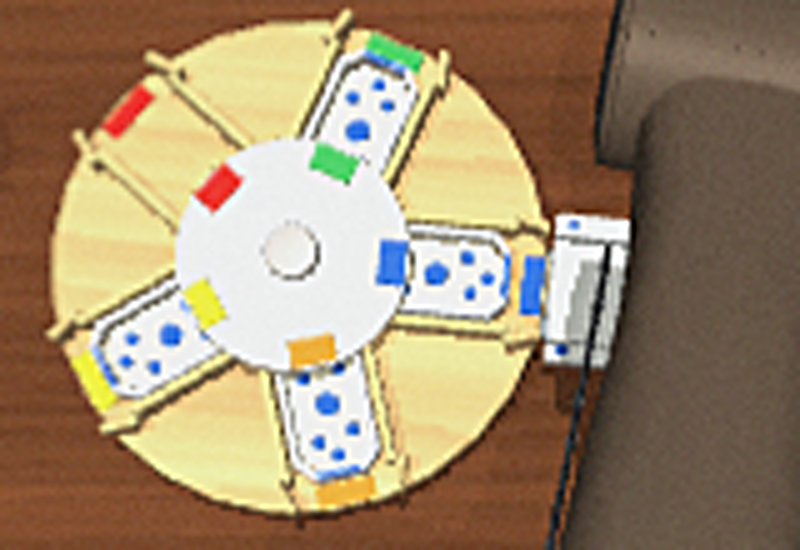

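```bash
python3 -c "
from station import arm
print(arm.job_done())"
```

```text
the job is handed in; nothing more can be done
None
```

I pushed the carousel anticlockwise about 176° on one of its fins until the blue bay lined up with the chute. I then slid the dish along the chute into the bay with shut fingers, backed off and handed in at about 27 s of the 72 s.

- **Stop:** I felt it when the finger centre was 158.5 mm from the axis. That puts its face about 49 mm from the axis, taking the fingers as 19 mm thick. I pushed on to 154.6 mm, which moved it back about 3.7 mm. The push force stayed at about 5.3–6 N, so this is inferred from arm position and force; the stop itself can't be seen.
- **Bay:** In the last top view the blue deck tab lies about 1 mm from the chute's centre line.
- **Dish:** It lies flat and straight, about 1 mm off the bay's centre line, with its centre about 75 mm inside the mouth.
- **Clear of everything:** The fingers ended well above and away from the scene, with no force on the tool. I saw no bystander touched or moved in the views, though I did not measure each one's position at the end.

None of these checks failed. The deck tab read about 2–5 mm differently in two mid-run top views where the arm partly covered it, and the clear view at the end settled that. The side camera could not see the deck tab at the end, so the final bay alignment comes from the top view alone.

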